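Set three displacement gauges to mid-range before a settlement test

ROBOT

A 7-joint arm with a two-finger parallel gripper is mounted at the origin on the work surface. World frame = base frame: x ahead of the robot, y to its left, z up, the work surface at z = 0. Lengths are in m, angles in rad, forces in N, time in s.
With the tool pointing down it reaches from about 0.4 to 0.925 m from the base axis. Payload 4.1 kg.
Tool frame: the origin (TCP) lies midway between the tips of the shut fingers; the grasp point (between the pads) lies 19 mm behind it (manip.grip_point_offset is the distance from the TCP to the grasp point, in m); z points along the fingers, y is the line along which they close (so a half turn about z gives the same grasp; the last joint's range is limited). The gripper opens to 85 mm and grips with 20 to 120 N. Pads are 22 mm wide; open, the fingers measure 114 mm over their backs; the gripper's body (76 mm by 85 mm) begins 54 mm behind the grasp point. The pads swing forward as they close: fully open they stand 13 mm farther back than shut.
Start: joints at [1.06, 0.398, 0.045, 1.537, -0.019, 1.207, -0.051], TCP at [0.26, -0.596, 0.231] pointing down, gripper open.
Joint ranges: [-2.82, 2.82], [-0.49, 2.23], [-1.37, 1.46], [0, 2.46], [-1.36, 4.5], [0.23, 2], [-2.94, 2.94]. Speed limits (rad/s): [2.57, 2.57, 3.14, 3.14, 3.14, 3.14, 3.14].

INTERFACE

Orientations are given as a unit quaternion [w, x, y, z].
In Python, from workcell import manip, viewer, spotter gives the robot as it stands.
- The arm moves only by the shell command python3 -m inch 'ROWS' [OPENING] [FORCE]. ROWS is JSON, a list of rows, each an object with "xyz": the shift along the world's x, y, z in mm, a list of three; "turn": the turn, a rotation vector about the world's x, y, z in rad, a list of three. In form: [{"xyz": [x, y, z], "turn": [wx, wy, wz]}, ...]. A call has 1 to 10 rows; each row is the pose to reach, as a shift and turn from the pose commanded when the call began; what a row does not reach only later rows make up. A row lasts 1/8 s, in which the tool goes at most 62.5 mm and 10.7 degrees, less where a joint would pass 70% of its speed; a pose out of reach is approached as far as the arm can. A call with a gripper value outside its range is refused whole. OPENING is the finger opening in mm, from 0 to 85.4, set as the call begins (- or left out, the last holds). The fingers move at their own pace and stop on an object; FORCE is the grip in N (left out, the last holds). Time passes only in rows, so rows that repeat a pose let the fingers close. It gives the time, the measured TCP pose, the force, the opening and the grip force at its end, in the units of the state.
- manip.state(): the state, without advancing time (a new reading comes with each control period).
- viewer.snapshot(name): name is "scene" or "top" or "wrist"; returns a dict with "image" (384x512x3 uint8, blue, green, red), "intrinsics" (3x3 intrinsics, pixels), "k1" (the pictures are not rectified: a ray, as slopes to the right and down, at radius r is drawn at 1 + k1 r^2 times it, then the intrinsics apply), "R" (3x3) and "t" (3): a world point X has camera coordinates R X + t. Camera axes: x right, y down, z forward; pixel columns grow to the right and rows downward; lengths in m; the calibration is good to about 2 mm. A picture is of the moment at which its call begins. There is no depth.
- manip.hand_in(): hands the job in; it is judged then, once.
Trained networks look in the newest picture that a camera, given by its name, has taken for a name from the list of things; names that differ only in an ending like _2 or _b are one class to them, and where a whole thing is asked for, a point or a joint stands for the part that bears it (a point fixed in the world has none). Each returns a list of dicts, best first, with "confidence" (0 to 1); they miss things now and then, are a little off and sometimes report something else, mostly with a low value. They report only what shows in the picture. A call takes as long as a camera call. They do not tell look-alikes from the thing itself.
- spotter.look_for(camera, thing): "bbox" ([left, top, right, bottom] in pixels, round what is visible of it).
- spotter.masks_of(camera, thing): "mask" (384x512 bool, what is visible of it) and "bbox" ([left, top, right, bottom] in pixels, round what is visible of it).
The state is a dict: "clock": time; "q": joint angles; "joint_vel": joint speeds; "effort": joint torques, N m; "eef_pos": TCP position; "tcp_rot": TCP orientation; "ft_force": force on the tool from outside, world axes, zero at the start; "torque": the same for the moment, N m; "finger_gap": opening from 0.0 (shut) to 1.0 (fully open); "gripper_force": force on a finger pad.
Only numpy, scipy, OpenCV 4.12 (cv2) and the standard library are available. Lean on these libraries where they do the work, as an engineer would, in place of code of your own. Each camera call takes 0.05 s, during which the arm holds its last target. There are 200 camera calls.

TASK

Get the three upright displacement gauges ready for the test: with the fingertips, lightly press down the flat cap of the tallest gauge, then the middle-sized one, then the shortest, each just until its spindle is about half way into its travel (the thin black ring level with the top of the barrel, 12 mm below fully out), and leave it there. Do not push a spindle to the bottom or grip any cap. Do not lift, tip or shift the gauges, and leave the stone cores, the weight and the cradle alone.

Things in the scene. Friction and masses are not known exactly. Their poses are not given: they have to be found in the camera images.
- tall_cap (a point): Centre of the top face of the tall gauge's flat round white cap (26 mm across, 5 mm thick) on its steel spindle; the point moves down with the spindle. The gauge is a loose 0.6 to 1 kg stand: round dark steel foot 74 mm across and 24 mm high, upright aluminium barrel 30 mm thick whose top is 130 mm above the bench, spindle 9 mm thick. With the spindle fully out the cap's top is 163 mm above the bench.
- tall_spindle (a joint): How far this spindle is pushed down into its barrel, m: 0 fully out, 0.024 at the bottom stop. It starts 0 to 0.004. No spring: it slides stiffly (about 4 N plus a little with speed) and stays where it is left. A thin black ring on the spindle sinks level with the barrel's top at half travel, 0.012.
- tall: The tall gauge's stand; origin at the centre of its underside on the bench, z up; the small grey connector box low on the barrel points along its -x.
- middle_cap (a point): Centre of the top face of the middle gauge's flat round white cap (26 mm across, 5 mm thick) on its steel spindle; the point moves down with the spindle. The gauge is a loose 0.6 to 1 kg stand: round dark steel foot 74 mm across and 24 mm high, upright aluminium barrel 30 mm thick whose top is 100 mm above the bench, spindle 9 mm thick. With the spindle fully out the cap's top is 133 mm above the bench.
- middle_spindle (a joint): How far this spindle is pushed down into its barrel, m: 0 fully out, 0.024 at the bottom stop. It starts 0 to 0.004. No spring: it slides stiffly (about 4 N plus a little with speed) and stays where it is left. A thin black ring on the spindle sinks level with the barrel's top at half travel, 0.012.
- middle: The middle gauge's stand; origin at the centre of its underside on the bench, z up; the small grey connector box low on the barrel points along its -x.
- short_cap (a point): Centre of the top face of the short gauge's flat round white cap (26 mm across, 5 mm thick) on its steel spindle; the point moves down with the spindle. The gauge is a loose 0.6 to 1 kg stand: round dark steel foot 74 mm across and 24 mm high, upright aluminium barrel 30 mm thick whose top is 70 mm above the bench, spindle 9 mm thick. With the spindle fully out the cap's top is 103 mm above the bench.
- short_spindle (a joint): How far this spindle is pushed down into its barrel, m: 0 fully out, 0.024 at the bottom stop. It starts 0 to 0.004. No spring: it slides stiffly (about 4 N plus a little with speed) and stays where it is left. A thin black ring on the spindle sinks level with the barrel's top at half travel, 0.012.
- short: The short gauge's stand; origin at the centre of its underside on the bench, z up; the small grey connector box low on the barrel points along its -x.
- core: Bystander: grey stone core standing upright, 54 mm across, 95 mm high; origin at the centre of its underside.
- core_disc: Bystander: short grey stone disc lying flat, 54 mm across, 35 mm high; origin at the centre of its underside.
- weight: Bystander: brass weight with a knob, 48 mm across, 68 mm high; origin at the centre of its underside.
- cradle: Bystander: dark steel grooved cradle block, 70 x 50 mm, 46 mm high; origin at the centre of its underside.
There are look-alikes about, which are no part of the job. Leave any red look-alike of the tall alone. What is shaped like the short but blue is not meant.

How it is judged:
By the outcome, as a careful person would: the job done as asked, in the order asked, and still so for the second after the job is handed in, with the robot touching nothing.
It also fails if it takes over 51 s, if anything falls off the work surface, if the arm or the gripper's body presses on something with over 40 N, if the wrist force passes 120 N, or if a joint passes its speed limit or range.

## Working session

There is one attempt and no reset: what is moved stays moved. The work goes in short steps, Python scripts to look and compute and a shell command to move; the robot and the scene stay as the last step left them, time stands still between calls to the robot, and variables do not carry over. Pictures are saved under pics/ and viewed, at most 10 in all, crops included, and the job is handed in when it is done.

```bash
ls; mkdir -p pics; cat > h.py <<'E'
import numpy as np, cv2
from workcell import manip, viewer, spotter
def ray(s,u,v):
    K=np.array(s["intrinsics"]);d=np.array([(u-K[0,2])/K[0,0],(v-K[1,2])/K[1,1]]);p=d.copy()
    for _ in range(20): p=d/(1+s["k1"]*(p@p))
    R=np.array(s["R"]);t=np.array(s["t"]);return -R.T@t, R.T@np.r_[p,1]
def atz(s,u,v,z):
    c,r=ray(s,u,v);return c+r*(z-c[2])/r[2]
def proj(s,X):
    K=np.array(s["intrinsics"]);c=np.array(s["R"])@X+np.array(s["t"]);p=c[:2]/c[2]
    p=p*(1+s["k1"]*(p@p));return K[:2,:2]@p+K[:2,2]
E
python3 - <<'E'
from h import *
S={}
for n in ["scene","top"]:
    s=viewer.snapshot(n);cv2.imwrite(f"pics/{n}0.png",cv2.resize(s["image"],(768,576)))
    print(n,"cam",ray(s,256,192)[0].round(2))
    for th in ["tall","middle","short","tall_cap","middle_cap","short_cap","core","core_disc","weight","cradle"]:
        for d in spotter.look_for(n,th)[:4]:
            b=d["bbox"];print(th,round(d["confidence"],2),np.round(b).tolist())
print(manip.state())
E
```

```text
pics
scene cam [1.12 0.27 0.84]
tall 0.79 [300.0, 192.0, 327.0, 248.0]
tall 0.72 [267.0, 186.0, 282.0, 191.0]
tall 0.57 [336.0, 214.0, 367.0, 271.0]
middle 0.68 [202.0, 162.0, 228.0, 205.0]
middle 0.62 [209.0, 162.0, 214.0, 170.0]
short 0.73 [256.0, 148.0, 279.0, 181.0]
short 0.62 [260.0, 181.0, 288.0, 216.0]
tall_cap 0.65 [356.0, 217.0, 366.0, 228.0]
middle_cap 0.59 [210.0, 163.0, 217.0, 172.0]
short_cap 0.45 [269.0, 177.0, 278.0, 191.0]
core 0.87 [263.0, 248.0, 288.0, 287.0]
core_disc 0.64 [189.0, 229.0, 211.0, 253.0]
weight 0.84 [364.0, 299.0, 385.0, 327.0]
weight 0.63 [335.0, 213.0, 369.0, 267.0]
cradle 0.56 [115.0, 199.0, 151.0, 233.0]
top cam [ 0.28 -0.03  1.54]
tall 0.92 [168.0, 171.0, 192.0, 195.0]
tall 0.91 [204.0, 176.0, 227.0, 199.0]
middle 0.9 [298.0, 185.0, 322.0, 205.0]
short 0.72 [246.0, 194.0, 267.0, 215.0]
short 0.71 [265.0, 232.0, 288.0, 252.0]
tall_cap 0.55 [169.0, 171.0, 178.0, 180.0]
tall_cap 0.49 [208.0, 179.0, 212.0, 186.0]
tall_cap 0.33 [215.0, 126.0, 235.0, 150.0]
middle_cap 0.5 [310.0, 188.0, 316.0, 194.0]
short_cap 0.49 [253.0, 196.0, 260.0, 207.0]
core 0.5
[... 275 characters left out ...]
  ,  0.39835444,  0.04511478,  1.53660806, -0.01870074,
        1.20689983, -0.05066469]), 'joint_vel': array([ 8.32245349e-04, -1.70973624e-03, -4.06066002e-04, -2.92517848e-04,
       -3.37246818e-04, -3.00836563e-04,  8.84392547e-05]), 'effort': array([ 6.90900579e-04, -4.75017571e+01,  1.36286259e+00, -2.54519033e+01,
        1.14353903e-02,  6.39048794e-04, -8.49159836e-07]), 'eef_pos': array([ 0.26017837, -0.59569056,  0.23137289]), 'tcp_rot': array([7.60110213e-05, 9.78871536e-01, 2.04476187e-01, 1.06214041e-05]), 'ft_force': array([ 0.1993681 ,  0.16826764, -0.36695858]), 'torque': array([ 0.00215369, -0.04402674, -0.03901964]), 'gripper_force': 0.0, 'finger_gap': 1.0027268665827063}
```

```bash
python3 - <<'E'
from h import *
s=viewer.snapshot("scene")["image"];t=viewer.snapshot("top")["image"]
cv2.imwrite("pics/sc.png",cv2.resize(s[130:340,110:390],(800,600),interpolation=cv2.INTER_CUBIC))
cv2.imwrite("pics/tc.png",cv2.resize(t[110:270,140:380],(780,520),interpolation=cv2.INTER_CUBIC))
E
```

```text
(no output)
```

View pics/sc.png

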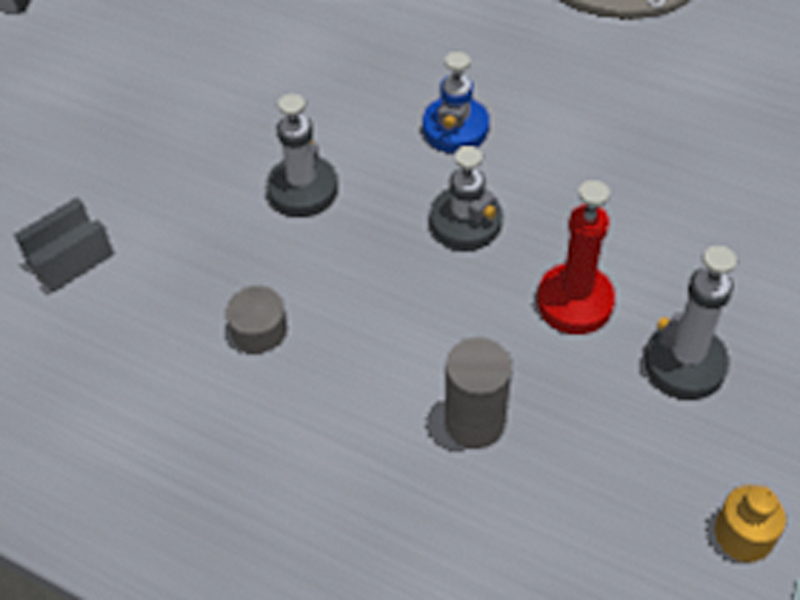

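View pics/tc.png

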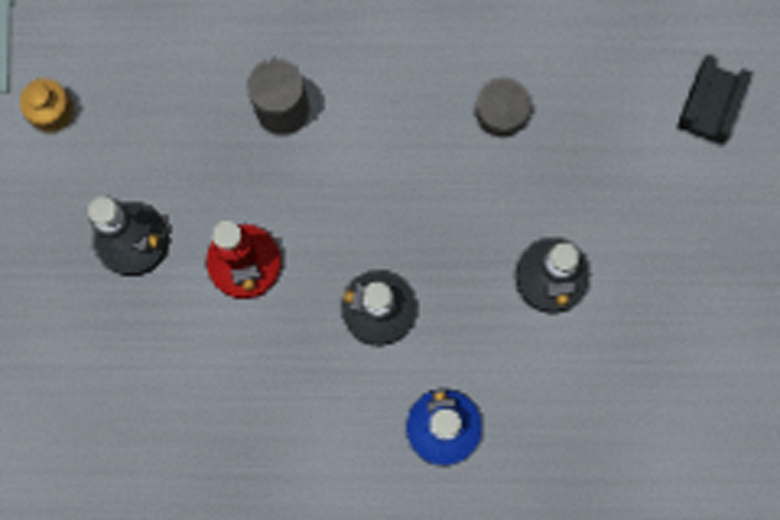

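Candidates in the scene view: the tall ones are plain dark-footed (361,222) and red (318,198), so I choose the plain one. The short ones are plain (274,185) and blue (270,152), so I choose the plain one. There is only one middle gauge, at (212,166).

```bash
python3 - <<'E'
from h import *
S=viewer.snapshot("scene");T=viewer.snapshot("top")
k=800/280;m=3.25
P={"tall":((718,258),(103,212),.161),"middle":((291,103),(564,257),.131),"short":((468,157),(377,297),.101),
"red":((594,193),(227,234),.161),"blue":((457,62),(446,424),.101),"core":((478,362),(276,84),.095),"weight":((760,498),(42,95),.068)}
for n,(a,b,z) in P.items():
    a=(110+a[0]/k-.3,130+a[1]/k-.3);b=(140+b[0]/m-.3,110+b[1]/m-.3)
    A=atz(S,*a,z);B=atz(T,*b,z)
    c1,r1=ray(S,*a);c2,r2=ray(T,*b)
    w=np.linalg.lstsq(np.c_[r1,-r2],c2-c1,rcond=None)[0];X=(c1+r1*w[0]+c2+r2*w[1])/2
    print(n,A.round(3),B.round(3),"tri",X.round(3),"r",np.hypot(*B[:2]).round(3))
q=manip.state()["tcp_rot"]
from scipy.spatial.transform import Rotation as R
print(R.from_quat(np.roll(q,-1)).as_matrix().round(2))
w=viewer.snapshot("wrist");print("wrist cam",ray(w,256,192)[0].round(3),ray(w,256,192)[1].round(2))
E
```

```text
tall [0.546 0.248 0.161] [0.542 0.249 0.161] tri [0.543 0.249 0.158] r 0.597
middle [ 0.515 -0.168  0.131] [ 0.511 -0.169  0.131] tri [ 0.512 -0.17   0.127] r 0.538
short [0.48  0.002 0.101] [0.476 0.002 0.101] tri [0.477 0.001 0.097] r 0.476
red [0.524 0.136 0.161] [0.523 0.136 0.161] tri [0.523 0.136 0.161] r 0.541
blue [ 0.364 -0.063  0.101] [ 0.359 -0.063  0.101] tri [ 0.36  -0.064  0.098] r 0.365
core [0.679 0.1   0.095] [0.681 0.101 0.095] tri [0.68  0.101 0.098] r 0.688
weight [0.679 0.337 0.068] [0.677 0.334 0.068] tri [0.677 0.337 0.064] r 0.755
[[ 0.92  0.4   0.  ]
 [ 0.4  -0.92 -0.  ]
 [-0.    0.   -1.  ]]
wrist cam [ 0.327 -0.566  0.374] [-0.25 -0.11 -0.96]
```

```bash
python3 -m inch '[{"xyz":[30,50,15],"turn":[0,0,0]},{"xyz":[65,100,25],"turn":[0,0,0]},{"xyz":[95,150,25],"turn":[0,0,0]},{"xyz":[130,200,25],"turn":[0,0,0]},{"xyz":[160,250,25],"turn":[0,0,0]},{"xyz":[190,300,25],"turn":[0,0,0]},{"xyz":[225,350,25],"turn":[0,0,0]},{"xyz":[255,400,25],"turn":[0,0,0]},{"xyz":[262,460,25],"turn":[0,0,0]},{"xyz":[267,520,25],"turn":[0,0,0]}]' 0 20
python3 -m inch '[{"xyz":[3,60,0],"turn":[0,0,0]},{"xyz":[6,120,0],"turn":[0,0,0]},{"xyz":[9,180,0],"turn":[0,0,0]},{"xyz":[12,240,0],"turn":[0,0,0]},{"xyz":[14,290,-10],"turn":[0,0,0]},{"xyz":[16,325,-20],"turn":[0,0,0]},{"xyz":[16,325,-50],"turn":[0,0,0]},{"xyz":[16,325,-55],"turn":[0,0,0]},{"xyz":[16,325,-55],"turn":[0,0,0]}]'
cat > look.py <<'E'
from h import *
import sys
n,tag=sys.argv[1:3];X0=np.array(eval(sys.argv[3]))
st=manip.state();print(st["clock"],st["eef_pos"].round(4),st["ft_force"].round(2),st["q"].round(2))
w=viewer.snapshot("wrist")
print("tcp px",proj(w,st["eef_pos"]).round(),"exp cap px",proj(w,X0).round())
for d in spotter.masks_of("wrist",n+"_cap")[:3]:
    v,u=np.nonzero(d["mask"]);b=d["bbox"]
    print(round(d["confidence"],2),np.round(b),len(u),"xy at z",atz(w,u.mean(),v.mean(),X0[2]-.002).round(4))
cv2.imwrite(f"pics/{tag}.png",w["image"])
E
python3 look.py tall w1 "[.543,.249,.161]"
```

```text
clock: 2.6
eef_pos: [0.5276, -0.0737, 0.2565]
tcp_rot: [0.0, 0.979, 0.204, 0.0]
ft_force: [0.5, -0.2, 0.8]
finger_gap: 0.001
gripper_force: 0.0
clock: 3.72
eef_pos: [0.5435, 0.2485, 0.2016]
tcp_rot: [0.0, 0.979, 0.204, -0.0]
ft_force: [-0.0, -0.3, 0.8]
finger_gap: 0.001
gripper_force: 0.0
3.725 [0.5435 0.2485 0.2016] [-0.03 -0.33  0.78] [-0.12  0.36 -0.48  1.69  0.18  1.14 -1.82]
tcp px [255. 249.] exp cap px [254. 222.]
0.8 [359. 275. 394. 306.] 614 xy at z [0.528  0.1403 0.159 ]
0.68 [233. 200. 267. 236.] 975 xy at z [0.5439 0.2507 0.159 ]
```

View pics/w1.png

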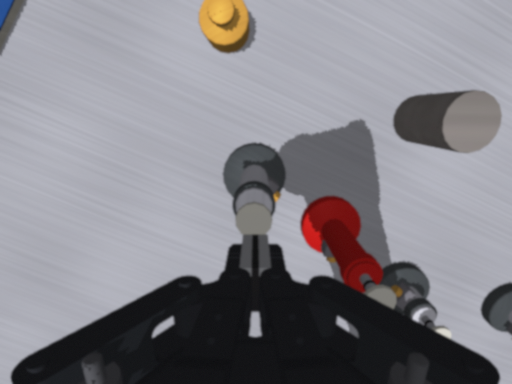

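The plain tall gauge's cap sits at (254,218) in the wrist view. The red look-alike is at (380,295). The measured position (0.544, 0.250) fits the first estimate, so I'm descending.

```bash
python3 -m inch '[{"xyz":[0,1,-20],"turn":[0,0,0]},{"xyz":[0,1,-34],"turn":[0,0,0]},{"xyz":[0,1,-37],"turn":[0,0,0]},{"xyz":[0,1,-38],"turn":[0,0,0]},{"xyz":[0,1,-39],"turn":[0,0,0]}]'
python3 -m inch '[{"xyz":[0,0,-1],"turn":[0,0,0]},{"xyz":[0,0,-2],"turn":[0,0,0]}]'
python3 -m inch '[{"xyz":[0,0,-1],"turn":[0,0,0]},{"xyz":[0,0,-2],"turn":[0,0,0]}]'
python3 -m inch '[{"xyz":[0,0,-1],"turn":[0,0,0]},{"xyz":[0,0,-2],"turn":[0,0,0]}]'
```

```text
clock: 4.45
eef_pos: [0.5437, 0.2506, 0.163]
tcp_rot: [-0.0, 0.979, 0.204, 0.001]
ft_force: [0.9, 0.2, -0.4]
finger_gap: -0.001
gripper_force: 0.0
clock: 4.7
eef_pos: [0.5434, 0.2505, 0.1609]
tcp_rot: [0.0, 0.979, 0.204, 0.0]
ft_force: [0.5, -1.4, 4.2]
finger_gap: -0.004
gripper_force: 1.9
clock: 4.95
eef_pos: [0.5434, 0.2505, 0.1588]
tcp_rot: [0.0, 0.979, 0.204, 0.0]
ft_force: [-0.3, -0.4, 4.0]
finger_gap: -0.001
gripper_force: 2.0
clock: 5.2
eef_pos: [0.5434, 0.2505, 0.1565]
tcp_rot: [-0.0, 0.979, 0.204, 0.0]
ft_force: [-0.4, -0.2, 4.2]
finger_gap: 0.002
gripper_force: 2.0
```

```bash
python3 -m inch '[{"xyz":[0,0,-1],"turn":[0,0,0]},{"xyz":[0,0,-2],"turn":[0,0,0]},{"xyz":[0,0,-3],"turn":[0,0,0]},{"xyz":[0,0,-4],"turn":[0,0,0]},{"xyz":[0,0,-5],"turn":[0,0,0]},{"xyz":[0,0,-5.5],"turn":[0,0,0]},{"xyz":[0,0,-5.5],"turn":[0,0,0]}]'
python3 - <<'E'
from h import *
s=viewer.snapshot("scene");p=proj(s,np.array([.5437,.2505,.135])).astype(int);print(p)
c=s["image"][p[1]-20:p[1]+20,p[0]-20:p[0]+20];cv2.imwrite("pics/r1.png",cv2.resize(c,(560,560),interpolation=cv2.INTER_CUBIC))
E
```

```text
clock: 6.08
eef_pos: [0.5434, 0.2504, 0.1508]
tcp_rot: [-0.0, 0.979, 0.205, 0.0]
ft_force: [2.4, 0.8, 3.4]
finger_gap: 0.0
gripper_force: 1.5
[359 226]
```

View pics/r1.png

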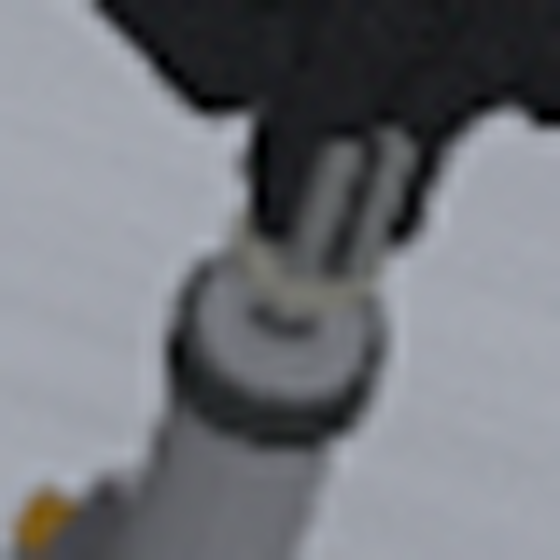

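The fingertips are on the cap, and the dark ring sits at the barrel's top at about (285,315) in the crop, which is half travel. Next I lift straight up and cross to the middle gauge.

```bash
python3 -m inch '[{"xyz":[0,0,10],"turn":[0,0,0]},{"xyz":[0,0,50],"turn":[0,0,0]},{"xyz":[0,-35,85],"turn":[0,0,0]},{"xyz":[-3,-90,90],"turn":[0,0,0]},{"xyz":[-7,-150,90],"turn":[0,0,0]},{"xyz":[-12,-210,90],"turn":[0,0,0]},{"xyz":[-17,-270,90],"turn":[0,0,0]},{"xyz":[-22,-330,80],"turn":[0,0,0]},{"xyz":[-27,-380,60],"turn":[0,0,0]},{"xyz":[-31,-420,30],"turn":[0,0,0]}]'
python3 -m inch '[{"xyz":[0,0,-8],"turn":[0,0,0]},{"xyz":[0,0,-8],"turn":[0,0,0]}]'
python3 look.py middle w2 "[.512,-.169,.131]"
```

```text
clock: 7.38
eef_pos: [0.5118, -0.1723, 0.1811]
tcp_rot: [0.001, 0.979, 0.203, 0.001]
ft_force: [0.2, 0.4, 0.5]
finger_gap: 0.003
gripper_force: 0.0
clock: 7.62
eef_pos: [0.5117, -0.1686, 0.1723]
tcp_rot: [-0.001, 0.979, 0.205, -0.001]
ft_force: [0.4, 0.4, 0.8]
finger_gap: -0.001
gripper_force: 0.0
7.625 [ 0.5117 -0.1686  0.1723] [0.39 0.43 0.85] [ 0.46  0.26 -0.26  1.86  0.08  1.02 -0.99]
tcp px [255. 249.] exp cap px [256. 221.]
0.72 [238. 203. 271. 234.] 947 xy at z [ 0.5126 -0.1689  0.129 ]
```

View pics/w2.png

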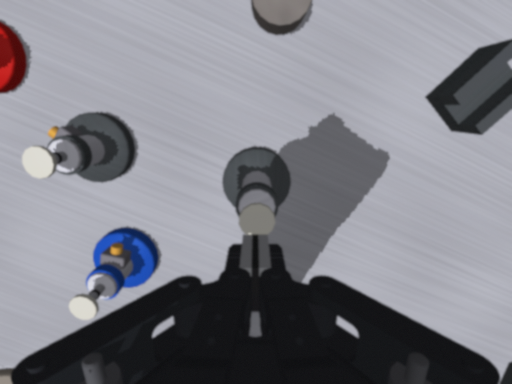

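The middle gauge's cap is at (257,218), directly below the fingertips. Pressing to z = 0.121.

```bash
python3 -m inch '[{"xyz":[1,0,-20],"turn":[0,0,0]},{"xyz":[1,0,-34],"turn":[0,0,0]},{"xyz":[1,0,-38],"turn":[0,0,0]},{"xyz":[1,0,-39],"turn":[0,0,0]},{"xyz":[1,0,-40],"turn":[0,0,0]},{"xyz":[1,0,-41],"turn":[0,0,0]},{"xyz":[1,0,-42],"turn":[0,0,0]},{"xyz":[1,0,-43],"turn":[0,0,0]},{"xyz":[1,0,-44],"turn":[0,0,0]},{"xyz":[1,0,-45],"turn":[0,0,0]}]'
```

```text
clock: 8.98
eef_pos: [0.5133, -0.1697, 0.1283]
tcp_rot: [0.0, 0.979, 0.204, 0.0]
ft_force: [-2.0, 0.5, 4.5]
finger_gap: -0.005
gripper_force: 2.0
```

```bash
python3 -m inch '[{"xyz":[0,0,-1],"turn":[0,0,0]},{"xyz":[0,0,-2],"turn":[0,0,0]},{"xyz":[0,0,-3],"turn":[0,0,0]},{"xyz":[0,0,-4],"turn":[0,0,0]},{"xyz":[0,0,-5],"turn":[0,0,0]},{"xyz":[0,0,-6],"turn":[0,0,0]},{"xyz":[0,0,-6.5],"turn":[0,0,0]},{"xyz":[0,0,-6.5],"turn":[0,0,0]}]'
```

```text
clock: 9.98
eef_pos: [0.5133, -0.1697, 0.1213]
tcp_rot: [0.0, 0.979, 0.204, 0.0]
ft_force: [-1.1, 0.4, 3.1]
finger_gap: 0.001
gripper_force: 1.4
```

```bash
python3 -m inch '[{"xyz":[0,0,10],"turn":[0,0,0]},{"xyz":[0,0,45],"turn":[0,0,0]},{"xyz":[-6,30,70],"turn":[0,0,0]},{"xyz":[-18,85,70],"turn":[0,0,0]},{"xyz":[-30,140,60],"turn":[0,0,0]},{"xyz":[-36,172,35],"turn":[0,0,0]},{"xyz":[-36,172,21],"turn":[0,0,0]},{"xyz":[-36,172,21],"turn":[0,0,0]}]'
python3 look.py short w3 "[.477,.002,.101]"
```

```text
clock: 10.98
eef_pos: [0.4766, 0.0014, 0.1416]
tcp_rot: [0.0, 0.979, 0.204, -0.001]
ft_force: [0.2, -0.1, 0.0]
finger_gap: 0.004
gripper_force: 0.0
10.975 [0.4766 0.0014 0.1416] [ 0.2  -0.11  0.01] [ 0.24  0.2  -0.38  2.03  0.09  0.93 -1.34]
tcp px [255. 249.] exp cap px [255. 221.]
0.75 [233. 201. 274. 234.] 1029 xy at z [0.4777 0.0022 0.099 ]
```

View pics/w3.png

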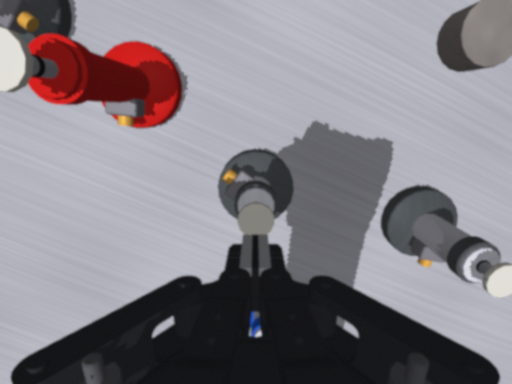

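The plain short gauge's cap is at (256,218), below the fingertips. The red gauge is well clear, and the blue one shows only at (255,323). Pressing to z = 0.091.

```bash
python3 -m inch '[{"xyz":[1,0.5,-20],"turn":[0,0,0]},{"xyz":[1,0.5,-33],"turn":[0,0,0]},{"xyz":[1,0.5,-37],"turn":[0,0,0]},{"xyz":[1,0.5,-38],"turn":[0,0,0]},{"xyz":[1,0.5,-39],"turn":[0,0,0]},{"xyz":[1,0.5,-40],"turn":[0,0,0]},{"xyz":[1,0.5,-41],"turn":[0,0,0]},{"xyz":[1,0.5,-42],"turn":[0,0,0]},{"xyz":[1,0.5,-43],"turn":[0,0,0]},{"xyz":[1,0.5,-44],"turn":[0,0,0]}]'
```

```text
clock: 12.32
eef_pos: [0.4783, 0.0028, 0.0986]
tcp_rot: [0.0, 0.979, 0.204, 0.0]
ft_force: [-0.8, -0.4, 4.1]
finger_gap: -0.004
gripper_force: 2.0
```

```bash
python3 -m inch '[{"xyz":[0,0,-1],"turn":[0,0,0]},{"xyz":[0,0,-2],"turn":[0,0,0]},{"xyz":[0,0,-3],"turn":[0,0,0]},{"xyz":[0,0,-4],"turn":[0,0,0]},{"xyz":[0,0,-5],"turn":[0,0,0]},{"xyz":[0,0,-6],"turn":[0,0,0]},{"xyz":[0,0,-7],"turn":[0,0,0]},{"xyz":[0,0,-7],"turn":[0,0,0]}]'
python3 -m inch '[{"xyz":[0,0,10],"turn":[0,0,0]},{"xyz":[0,0,50],"turn":[0,0,0]},{"xyz":[0,0,110],"turn":[0,0,0]},{"xyz":[0,-50,160],"turn":[0,0,0]},{"xyz":[0,-110,160],"turn":[0,0,0]},{"xyz":[0,-170,160],"turn":[0,0,0]},{"xyz":[0,-230,160],"turn":[0,0,0]},{"xyz":[-20,-285,160],"turn":[0,0,0]},{"xyz":[-50,-335,160],"turn":[0,0,0]},{"xyz":[-50,-335,160],"turn":[0,0,0]}]'
python3 - <<'E'
from h import *
s=viewer.snapshot("scene");o=[]
for n,x,y,h in [("tall",.5434,.2505,.13),("middle",.5133,-.1697,.1),("short",.4783,.0028,.07)]:
    p=proj(s,np.array([x,y,h+.005])).round().astype(int);c=s["image"][p[1]-18:p[1]+18,p[0]-13:p[0]+13]
    o.append(cv2.resize(c,(260,360),interpolation=cv2.INTER_CUBIC))
cv2.imwrite("pics/fin.png",np.hstack(o))
cv2.imwrite("pics/fins.png",cv2.resize(s["image"][130:340,110:390],(800,600),interpolation=cv2.INTER_CUBIC))
E
```

```text
clock: 13.32
eef_pos: [0.4783, 0.0029, 0.0912]
tcp_rot: [0.0, 0.979, 0.205, 0.0]
ft_force: [-0.3, -0.1, 2.7]
finger_gap: -0.002
gripper_force: 1.1
clock: 14.58
eef_pos: [0.424, -0.3374, 0.2512]
tcp_rot: [0.001, 0.98, 0.199, -0.001]
ft_force: [1.1, 0.8, 0.9]
finger_gap: -0.001
gripper_force: 0.0
```

View pics/fin.png

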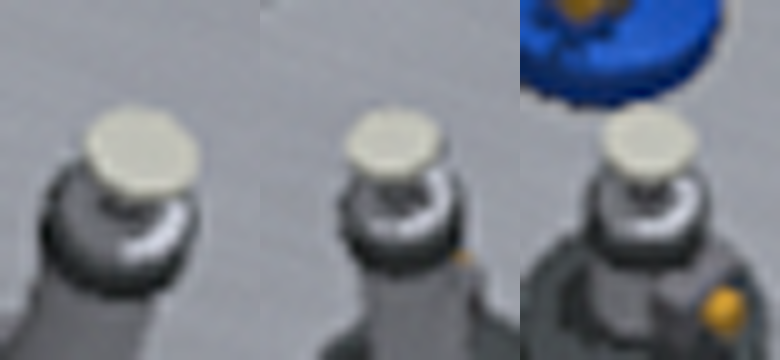

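View pics/fins.png

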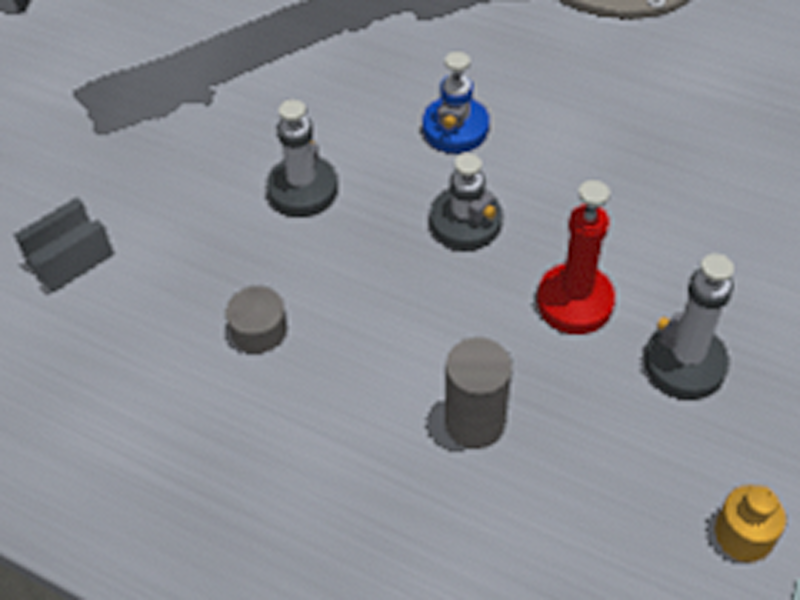

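All three caps have sunk to about half travel, with the tall at (716,266), the middle at (293,109) and the short at (468,165). The feet and bystanders haven't moved, and the arm is clear.

```bash
python3 -c "
from workcell import manip
print(manip.hand_in())"
```

```text
the job is handed in; nothing more can be done
None
```

I pressed the tall, middle and short gauges, in that order, to about half travel (fingertips within 0.5 mm of the target height) and left them there, then handed the job in with the arm clear; the last picture shows nothing else moved.

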